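# Push the sanding block home in the corner stop

## Task

Without lifting it, push the black rubber sanding block along the table into the aluminium corner stop, so that one long side lies flat along the long rail and one end is against the short rail, and push the red sliding stop along the rail up against the block's other end. The block must finish snug and square between all three; leave the jar, the hose coupler and the tan sanding block where they are, and finish clear of everything.

Things in the scene. Friction and masses are not known exactly. Their poses are not given: they have to be found in the camera images.
- rubber_block_center (a point): centre of the loose black rubber sanding block, 74 (own x) x 140 (own y, its long way) x 27 mm high, lying flat, so this point is 13 mm above the table; its axes are the block's; about 0.17 kg, mass and friction vary
- rubber_block: the same block; origin at the centre of its underside, same axes. It starts in front (on the robot's side) of the long rail, between the short rail and the red stop, up to 0.3 rad out of line with the rail and clear of it
- corner_stop: L of bare aluminium bars fixed to the table, 22 mm high, no base plate. Origin: inside corner, table height; x into the long rail (away from the robot, yaw -0.2 to 0.25), y along it to the left. Long rail: front face x = 0, 32 mm thick, y -30 to 340 mm. Short rail: inner face y = 0, 30 mm thick, x -75 to 0 mm. A block fully home has its centre at x = -37, y = 70 mm
- slide_stop (a joint): travel (m) of the red plastic stop on the long rail: 0 at the left end, growing towards the short rail (-y of corner_stop), at most 0.16; starts at 0 to 0.03. Its face towards the block lies at y = 270 mm - travel in the corner_stop frame: it meets a block fully home at 0.130. Friction about 2 N; it stays where it is left
- slide_stop_face (a point): centre of the outer (left) upright face of the red stop's jaw, the face to push, 18 mm above the table; axes as corner_stop. The jaw is 30 mm thick along the rail, reaches from the rail 66 mm towards the robot, its top 34 mm above the table; over the rail it carries a black knob, top at 47 mm
- washer_jar: clear jar of washers with black lid, 62 mm across, 84 mm high, origin under its centre; bystander
- coupler: grey metal air hose coupler, 24 x 73 x 23 mm, lying, origin under its centre, long way is own y; bystander
- tan_block: tan sanding block, 51 x 89 x 41 mm, origin under its centre, long way is own y; bystander
Mind the look-alikes: they are no part of the job. Leave any orange or turquoise look-alike of the rubber_block alone.

How it is judged (in metres and radians):
At the end, for the whole second after the job is handed in: The rubber block lies flat and at rest in the corner: within 4 mm of touching each rail, in line with the long rail to 0.035 rad (2 degrees); the red stop's travel is above 0.126 (within 4 mm of home); jar, coupler and tan block within 20 mm of their starts (x of rubber_block_center in the frame of corner_stop between -0.041 and -0.033 m and y of rubber_block_center in the frame of corner_stop between 0.066 and 0.074 m and angle between the y axis of rubber_block and the y axis of corner_stop, either way round below 0.035 rad and angle between rubber_block's own z axis and vertical below 0.05 rad and height (world z) of rubber_block_center below 0.018 m and value of joint slide_stop above 0.126 m and linear speed of rubber_block below 0.01 m/s and distance of each of washer_jar, coupler, tan_block from where it was at the start of the episode below 0.02 m).
It fails at once if the rubber block is lifted (more than 12 mm) or tipped (height (world z) of rubber_block_center above 0.025 m or angle between rubber_block's own z axis and vertical above 0.25 rad).
It fails at once if a bystander (jar, coupler, tan block) is moved more than 20 mm (distance of any of washer_jar, coupler, tan_block from where it was at the start of the episode above 0.02 m).
It also fails if it takes over 42 s, if anything falls off the work surface, if the arm or the gripper's body presses on something with over 40 N, if the wrist force passes 120 N, or if a joint passes its speed limit or range.

## Robot

A 6-joint arm with a two-finger parallel gripper is mounted at the origin on the work surface; the furniture and walls round the work are solid. World frame = base frame: x ahead of the robot, y to its left, z up, the work surface at z = 0. Lengths are in mm, angles in rad, forces in N, time in s.
With the tool pointing down it reaches from about 275 to 750 mm from the base axis. Payload 10.2 kg.
Tool frame: the origin (TCP) lies at the very end of the fingers, on their centre line; the grasp point (between the pads) lies 19 mm behind it (env.grip_point_offset is the distance from the TCP to the grasp point, in mm); z points along the fingers, y is the line along which they close (so a half turn about z gives the same grasp; the last joint's range is limited). The gripper opens to 85 mm and grips with 20 to 120 N. Pads are 22 mm wide; open, the fingers measure 114 mm over their backs; the gripper's body (76 mm by 85 mm) begins 54 mm behind the grasp point. The pads swing forward as they close: fully open they stand 13 mm farther back than shut.
Start: joints at [0.958, 0.313, 1.498, -0, 1.331, -0.223], TCP at [199.515, 485.618, 198.194] pointing down, gripper open.
Joint ranges: [-2.94, 2.94], [-0.97, 2.17], [0.19, 2.56], [-1.23, 4.37], [0.02, 3.11], [-2.88, 2.88]. Speed limits (rad/s): [2.39, 2.39, 3.01, 3.14, 3.14, 3.14].

## Interface

Orientations are given as [roll, pitch, yaw] about the fixed x, y, z axes, in that order (R = Rz(yaw) Ry(pitch) Rx(roll)).
In Python, from workcell import env, vision, job gives the robot as it stands.
- The arm moves only by the shell command python3 -m crank 'ROWS' [FORCE]. ROWS is JSON, a list that holds one entry, the list of rows, each a list of 7 numbers: the turn, a rotation vector about the tool's x, y, z in degrees, then the shift along the tool's x, y, z in mm, then the gripper's target within -1 to 1 (fully open at 1, half-way at 0, shut at -1). In form: [[[ax, ay, az, tx, ty, tz, fingers], ...]]. A call has 1 to 10 rows; each row shifts and turns the commanded pose from where the row before left it, along the tool's axes as they then stand; what a row does not reach is not made up. A row lasts 1/12 s, in which the tool goes at most 41.7 mm and 7.16 degrees, less where a joint would pass 70% of its speed; a pose out of reach is approached as far as the arm can. A call with a gripper value outside its range is refused whole. The fingers move at their own pace and stop on an object; FORCE is the grip in N (left out, the last holds). Time passes only in rows, so rows that do not move let the fingers close. It gives the time, the measured TCP pose, the force, the opening and the grip force at its end, in the units of the state.
- env.observe(): the state, without advancing time (a new reading comes with each control period).
- vision.snapshot(name): name is "scene" or "top" or "wrist"; returns a dict with "pixels" (420x560x3 uint8, red, green, blue), "depth" (420x560 float32, mm along the optical axis (not along the pixel's ray), 0 where there is no reading), "intrinsics" (3x3 intrinsics, pixels), "k1" (the pictures are not rectified: a ray, as slopes to the right and down, at radius r is drawn at 1 + k1 r^2 times it, then the intrinsics apply), "world_to_cam" (4x4, takes a point from world to camera coordinates). Camera axes: x right, y up, looking along -z (the intrinsics and any distortion apply to the point x, -y, -z); pixel columns grow to the right and rows downward; lengths in mm; the calibration is good to about 2 mm. A picture is of the moment at which its call begins.
- job.sign_off(): hands the job in; it is judged then, once.
The state is a dict: "t": time; "q": joint angles; "joint_velocities": joint speeds; "tau": joint torques, N m; "tcp_pos": TCP position; "ee_rot": TCP orientation; "ft_force": force on the tool from outside, world axes, zero at the start; "torque": the same for the moment, N m; "width": opening from 0.0 (shut) to 1.0 (fully open); "gripper_force": force on a finger pad.
Only numpy, scipy, OpenCV 4.12 (cv2) and the standard library are available. Lean on these libraries where they do the work, as an engineer would, in place of code of your own. Each camera call takes 0.05 s, during which the arm holds its last target. There are 200 camera calls.

## Working session

There is one attempt and no reset: what is moved stays moved. The work goes in short steps, Python scripts to look and compute and a shell command to move; the robot and the scene stay as the last step left them, time stands still between calls to the robot, and variables do not carry over. Pictures are saved under pics/ and viewed, at most 12 in all, crops included, and the job is handed in when it is done.

```bash
ls; mkdir -p pics; cat > h.py <<'E'
import numpy as np, cv2
from workcell import env, vision, job
def snap(n):
    return vision.snapshot(n)
def save(s,f,crop=None,k=1):
    p=s["pixels"][...,::-1]
    if crop: a,b,c,d=crop; p=p[b:d,a:c]
    cv2.imwrite("pics/"+f,cv2.resize(p,None,fx=k,fy=k,interpolation=cv2.INTER_CUBIC))
def cast(s,uv,z):
    "pixels (N,2) -> world points on plane z"
    K=np.array(s["intrinsics"],float);k1=float(s["k1"])
    uv=np.atleast_2d(np.array(uv,float))
    d=np.c_[(uv[:,0]-K[0,2])/K[0,0],(uv[:,1]-K[1,2])/K[1,1]]
    r=d.copy()
    for _ in range(30): r=d/(1+k1*(r**2).sum(1,keepdims=True))
    T=np.array(s["world_to_cam"]);R=T[:3,:3];c=-R.T@T[:3,3]
    w=np.c_[r[:,0],-r[:,1],-np.ones(len(r))]@R
    return c+w*((z-c[2])/w[:,2])[:,None]
E
python3 - <<'E'
from h import *
for n in("scene","top"):
    s=snap(n);save(s,n+"0.png");print(n,np.round(s["intrinsics"],1).tolist(),s["k1"]);T=np.array(s["world_to_cam"]);print((-T[:3,:3].T@T[:3,3]).round())
    np.savez("pics/"+n+"0.npz",**s)
print(env.observe())
E
```

```text
pics
scene [[475.5, 0.0, 275.1], [0.0, 475.5, 205.2], [0.0, 0.0, 1.0]] -0.11349536620832917
[-187. -757.  651.]
top [[511.3, 0.0, 277.5], [0.0, 511.3, 213.1], [0.0, 0.0, 1.0]] -0.053831429947716364
[ 384.   16. 1252.]
{'t': 0.1, 'q': array([ 9.57577740e-01,  3.13385448e-01,  1.49835588e+00,  2.73796482e-05,
        1.33099463e+00, -2.23402401e-01]), 'joint_velocities': array([ 0.00190521, -0.00245331, -0.0019719 , -0.00034141, -0.00087446,
       -0.00055795]), 'tau': array([ 3.98897217e-03, -4.12900937e+01, -2.60144162e+01, -1.79006797e-04,
        2.96013939e-03,  9.48852448e-05]), 'tcp_pos': array([199.36019721, 485.39212768, 197.69869259]), 'ee_rot': array([-3.14048365e+00, -2.79225022e-04,  2.75176979e+00]), 'ft_force': array([ 0.17076257,  0.43909075, -0.53715559]), 'torque': array([-0.00560409, -0.02699429, -0.00678384]), 'gripper_force': 0.0, 'width': 0.9971429047070574}
```

View pics/top0.png

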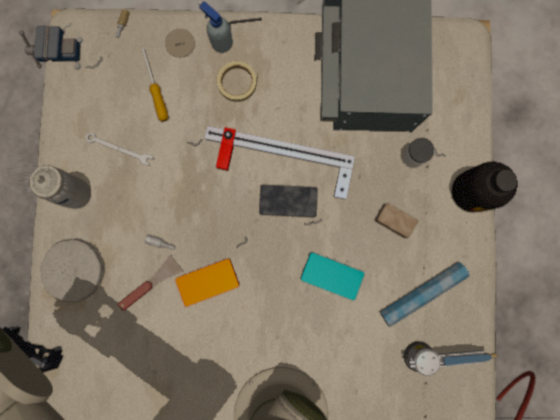

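View pics/scene0.png

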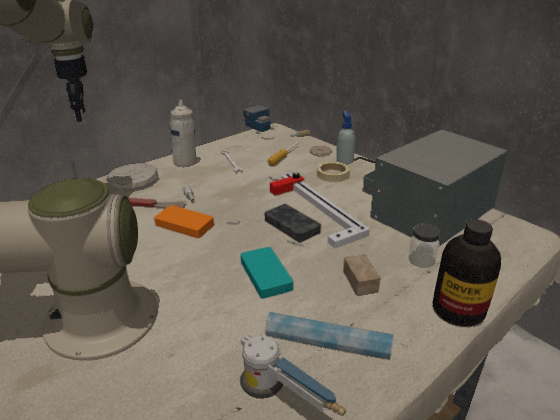

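Seen from the top: black block at (288,200), long rail from (210,133) to (352,160), short rail at (343,180), red stop at (227,150), jar at (420,150), coupler at (160,242) and tan block at (398,220). The scene view shows the same layout, with the black block at (292,222) and the red stop at (286,185).

Candidates for the rubber block are black (288,200), orange (208,282) and turquoise (333,276). The black one fits, because it lies in front of the long rail between the short rail and the red stop. I'll confirm it in a crop.

```bash
python3 - <<'E'
from h import *
t=dict(np.load("pics/top0.npz"));sc=dict(np.load("pics/scene0.npz"))
save(t,"crop0.png",(195,115,375,245),4)
def show(m,s,z,tag,area=30):
    n,l,st,c=cv2.connectedComponentsWithStats(m.astype(np.uint8))
    for i in range(1,n):
        if st[i,4]<area: continue
        cn=max(cv2.findContours((l==i).astype(np.uint8),0,1)[0],key=cv2.contourArea)[:,0]
        r=cv2.minAreaRect(cn.astype(np.float32)); b=cv2.boxPoints(r)
        print(tag,st[i].tolist(),c[i].round(1),"rect",cast(s,b,z)[:,:2].round(1).tolist())
h=cv2.cvtColor(t["pixels"],cv2.COLOR_RGB2HSV)
box=np.zeros(h.shape[:2],bool);box[115:260,130:440]=1
show((h[...,2]<85)&box,t,27,"dark")
red=((h[...,0]<6)|(h[...,0]>174))&(h[...,1]>170)&(h[...,2]>90)
show(red&box,t,34,"red")
show((h[...,1]<40)&(h[...,2]>150)&box,t,22,"rail")
show((h[...,1]<40)&(h[...,2]>115)&box,t,22,"rail115")
# depth heights
for nm,u in(("block",(288,200)),("red",(226,155)),("rail",(280,146))):
    for s in(t,):
        d=np.median(s["depth"][u[1]-2:u[1]+3,u[0]-2:u[0]+3]);T=s["world_to_cam"];print(nm,"depth z",1252-d)
h2=cv2.cvtColor(sc["pixels"],cv2.COLOR_RGB2HSV)
b2=np.zeros(h2.shape[:2],bool);b2[165:260,240:380]=1
red2=((h2[...,0]<6)|(h2[...,0]>174))&(h2[...,1]>170)&(h2[...,2]>90)
show(red2&b2,sc,34,"red2");show((h2[...,2]<75)&b2,sc,27,"dark2")
E
```

```text
dark [321, 115, 108, 17, 1411] [376.1 121.9] rect [[723.4, -79.2], [730.7, -342.3], [690.6, -342.1], [683.5, -79.8]]
dark [224, 131, 8, 8, 35] [227.7 134.8] rect [[677.9, 156.7], [678.3, 139.6], [660.9, 139.1], [660.6, 156.1]]
dark [235, 137, 110, 24, 139] [289.5 148.9] rect [[660.3, 130.0], [663.6, 129.4], [614.2, -137.0], [610.9, -136.4]]
dark [402, 138, 32, 25, 568] [418.5 150.6] rect [[643.9, -269.7], [684.1, -336.1], [633.9, -364.9], [594.0, -298.5]]
dark [260, 185, 57, 32, 1652] [287.8 200.6] rect [[477.0, 65.8], [548.7, 64.3], [545.3, -72.0], [473.6, -69.9]]
dark [375, 204, 30, 33, 79] [385.1 221.1] rect [[486.9, -202.1], [508.4, -234.9], [432.3, -283.8], [411.1, -251.0]]
red [216, 128, 19, 42, 428] [225.3 150.5] rect [[587.5, 173.6], [686.0, 155.5], [680.1, 126.7], [581.8, 145.0]]
rail [204, 126, 19, 15, 162] [213.  132.8] rect [[661.8, 207.0], [693.6, 202.0], [686.2, 160.6], [654.4, 165.7]]
rail [234, 132, 121, 67, 1479] [305.5 157. ] rect [[574.9, 146.5], [680.8, 128.0], [625.4, -165.9], [520.3, -145.3]]
rail [130, 151, 23, 14, 131] [141.  156.8] rect [[599.5, 389.7], [625.
[... 446 characters left out ...]
.5, 389.7], [625.0, 386.6], [616.2, 330.4], [590.9, 333.7]]
rail115 [145, 236, 30, 13, 163] [156.8 242.3] rect [[403.1, 342.6], [419.8, 337.7], [398.5, 266.9], [381.8, 271.8]]
block depth z 17.838501
red depth z 17.020264
rail depth z 3.9956055
red2 [270, 176, 34, 19, 343] [283.4 184.9] rect [[583.0, 170.2], [698.1, 150.8], [649.8, 86.0], [542.0, 106.8]]
dark2 [363, 165, 17, 57, 564] [373.5 190.5] rect [[890.6, 76.5], [927.8, 43.1], [663.8, -164.3], [634.0, -137.3]]
dark2 [298, 182, 62, 44, 83] [329.2 204.4] rect [[657.6, 125.4], [663.7, 128.8], [612.6, -142.7], [607.6, -144.6]]
dark2 [265, 204, 56, 38, 1211] [292.2 222.6] rect [[448.3, 39.1], [549.7, 106.2], [544.3, -84.5], [452.5, -131.8]]
```

View pics/crop0.png

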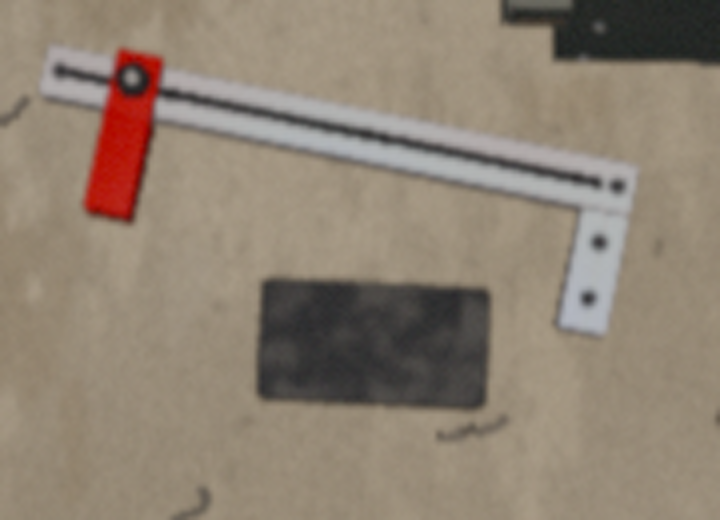

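The crop confirms it: the plain black block (full-frame about (289,200)) sits between the short rail and the red stop. Next I fit the edges and get the pushing poses.

```bash
cat > m.py <<'E'
from h import *
import sys
def frame(t):
    h=cv2.cvtColor(t["pixels"],cv2.COLOR_RGB2HSV);g=cv2.GaussianBlur(t["pixels"],(0,0),.7).astype(float)
    box=np.zeros(h.shape[:2],bool);box[120:205,200:362]=1
    m=((h[...,1]<45)&(h[...,2]>135)&box).astype(np.uint8)
    n,l,st,c=cv2.connectedComponentsWithStats(m)
    cn=np.vstack([x[:,0] for i in range(1,n) if st[i,4]>100 for x in cv2.findContours((l==i).astype(np.uint8),0,1)[0]])
    P=cast(t,cn,22)[:,:2]
    a=-0.183;O=np.array([603.,-114.])
    for _ in range(4):
        R=np.array([[np.cos(a),-np.sin(a)],[np.sin(a),np.cos(a)]]);L=(P-O)@R
        f=L[(abs(L[:,0])<5)&(L[:,1]>15)&(L[:,1]<300)];b=L[(abs(L[:,0]-32)<5)&(L[:,1]>0)&(L[:,1]<300)]
        s=L[(abs(L[:,1])<5)&(L[:,0]<-12)&(L[:,0]>-65)];s2=L[(abs(L[:,1]+30)<5)&(L[:,0]<20)&(L[:,0]>-65)]
        k=(np.polyfit(f[:,1],f[:,0],1)[0]*len(f)+np.polyfit(b[:,1],b[:,0],1)[0]*len(b))/(len(f)+len(b))
        # contour pixel centres lie ~0.5 px inside: use bar mid-lines
        d=[(f[:,0]-k*f[:,1]).mean()/2+(b[:,0]-k*b[:,1]).mean()/2-16, s[:,1].mean()/2+s2[:,1].mean()/2+15]
        O=O+R@d;a-=k
    print("corner",O.round(1),"yaw",round(a,4),"bar widths",(b[:,0].mean()-f[:,0].mean()).round(1),(s[:,1].mean()-s2[:,1].mean()).round(1))
    return O,a,R
def state(t,O,R):
    h=cv2.cvtColor(t["pixels"],cv2.COLOR_RGB2HSV)
    box=np.zeros(h.shape[:2],bool);box[120:250,195:362]=1
    for nm,m,z in(("block",(h[...,2]<85),27),("red",((h[...,0]<6)|(h[...,0]>174))&(h[...,1]>150)&(h[...,2]>80),34)):
        m=(m&box).astype(np.uint8);cs=[c for c in cv2.findContours(m,0,1)[0]]
        c=max(cs,key=cv2.contourArea)[:,0]
        p=(cast(t,c,z)[:,:2]-O)@R
        r=cv2.minAreaRect(p.astype(np.float32));print(nm,"centre",np.round(r[0],1),"size",np.round(r[1],1),"ang",round(r[2],1),"min",p.min(0).round(1),"max",p.max(0).round(1))
E
python3 - <<'E'
from m import *
t=dict(np.load("pics/top0.npz"));sc=dict(np.load("pics/scene0.npz"))
O,a,R=frame(t);state(t,O,R);np.savez("fr.npz",O=O,a=a,R=R)
# two-view height: block top left/right extreme corners, pairs top/scene
def ray(s,p):
    A=cast(s,[p],0)[0];B=cast(s,[p],100)[0];return A,(B-A)/100
def tri(p,q):
    A,u=ray(t,p);B,v=ray(sc,q)
    k=np.linalg.lstsq(np.c_[u,-v],B-A,rcond=None)[0];X,Y=A+u*k[0],B+v*k[1];return ((X+Y)/2).round(1),np.linalg.norm(X-Y).round(1)
def poly(s,lo,b,n):
    h=cv2.cvtColor(s["pixels"],cv2.COLOR_RGB2HSV)[...,2];m=np.zeros_like(h);m[b[1]:b[3],b[0]:b[2]]=(h<lo)[b[1]:b[3],b[0]:b[2]]
    c=max(cv2.findContours(m,0,1)[0],key=cv2.contourArea);return cv2.approxPolyN(c,n)[0] if hasattr(cv2,"approxPolyN") else c
print("top",poly(t,85,(250,175,330,225),4).tolist());print("scene",poly(sc,75,(255,195,330,250),6).tolist())
print("knob",tri((227.7,134.8),(294,177)))
E
python3 - <<'E'
from h import *
s=dict(np.load("pics/scene0.npz"));save(s,"crop1.png",(240,160,380,260),5)
E
```

```text
m.py:17: RuntimeWarning: Mean of empty slice.
  d=[(f[:,0]-k*f[:,1]).mean()/2+(b[:,0]-k*b[:,1]).mean()/2-16, s[:,1].mean()/2+s2[:,1].mean()/2+15]
  ret = ret.dtype.type(ret / rcount)
Traceback (most recent call last):
  File "m.py", line 15, in frame
    k=(np.polyfit(f[:,1],f[:,0],1)[0]*len(f)+np.polyfit(b[:,1],b[:,0],1)[0]*len(b))/(len(f)+len(b))
       ~~~~~~~~~~^^^^^^^^^^^^^^^^^
TypeError: expected non-empty vector for x
```

View pics/crop1.png

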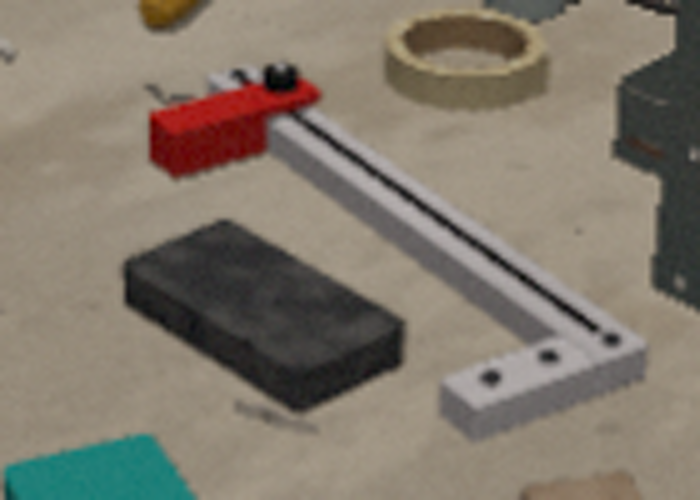

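The scene crop shows the block's top corners, in full frame: near-left (265,213), far-left (285.6,204.4), far-right (320.6,225), near-right (300,236.6). The stop and its knob are at about (296,175).

```bash
python3 - <<'E'
from h import *
t=dict(np.load("pics/top0.npz"));o=cast(t,[(340.5,167.5)],22)[0,:2];print(o)
s=open("m.py").read().replace("[603.,-114.]",str(o.round(1).tolist())).replace("<5)","<7)");open("m.py","w").write(s)
E
python3 - <<'E'
from m import *
t=dict(np.load("pics/top0.npz"));sc=dict(np.load("pics/scene0.npz"))
O,a,R=frame(t);state(t,O,R);np.savez("fr.npz",O=O,a=a,R=R)
def ray(s,p):
    A=cast(s,[p],0)[0];B=cast(s,[p],100)[0];return A,(B-A)/100
def tri(p,q):
    A,u=ray(t,p);B,v=ray(sc,q)
    k=np.linalg.lstsq(np.c_[u,-v],B-A,rcond=None)[0];X,Y=A+u*k[0],B+v*k[1];return ((X+Y)/2).round(1),np.linalg.norm(X-Y).round(1)
for n,p,q in(("NL",(259.8,214.5),(265,213)),("FL",(261,185),(285.6,204.4)),("FR",(317.3,187.5),(320.6,225)),("NR",(316.3,217),(300,236.6)),("knob",(227.7,134.8),(296.3,174.5)),("hole",(349.2,161.5),(362.4,228))): print(n,tri(p,q))
print(cv2.RQDecomp3x3(np.array(t["world_to_cam"])[:3,:3])[0])
E
```

```text
[ 595.51605445 -129.18609751]
corner [ 599.6 -129. ] yaw -0.1847 bar widths 31.3 29.2
block centre [-110.1  107.7] size [ 71.7 136.1] ang 9.2 min [-155.3   36.7] max [-64.9 178.4]
red centre [-17.6 280.9] size [101.9  30.8] ang 0.8 min [-68.6 265.6] max [ 33.3 296.8]
NL (array([478.2,  62.1,  24.1]), np.float64(5.7))
FL (array([549.8,  61.4,  22.6]), np.float64(5.0))
FR (array([545.8, -74.2,  22.8]), np.float64(2.2))
NR (array([474.9, -73.8,  19.7]), np.float64(3.6))
knob (array([666.8, 144.3,  42.7]), np.float64(4.5))
hole (array([ 612.3, -151.6,   22. ]), np.float64(3.9))
(-0.23713743999614126, 4.488882639761641, 88.60572189173732)
```

Two-view heights agree with the text: block top about 22–24, rail about 22, knob about 43. In the corner frame the block is at (-110,108), turned about 0.16 rad, and the stop's travel is about 4 mm. My plan has three steps:
1. Use spread fingers to push the block flat onto the long rail.
2. Push the red stop so that it carries the block into the corner.
3. Press both home again.

First I square the tool to the rail, so tool x = -corner x and tool y = +corner y, and then travel.

```bash
cat > w.py <<'E'
import numpy as np
from workcell import env
f=np.load("fr.npz");s=env.observe();p=s["tcp_pos"]
print("t",round(s["t"],2),"corner xy",((p[:2]-f["O"])@f["R"]).round(1),"z",p[2].round(1),"yaw err",round((s["ee_rot"][2]-f["a"]-np.pi+1)%(2*np.pi)-1,4),"rp",np.round(s["ee_rot"][:2],3),"F corner",(s["ft_force"][:2]@f["R"]).round(1),"Fz",s["ft_force"][2].round(1),"w",round(s["width"],2))
E
python3 -m crank '[[[0,0,-5.9,0,0,0,0.2],[0,0,-5.8,0,0,0,0.2],[0,0,0,-21,-28,0,0.2],[0,0,0,-21,-28,0,0.2],[0,0,0,-21,-28,0,0.2],[0,0,0,-21,-28,0,0.2],[0,0,0,-21,-28,0,0.2],[0,0,0,-21,-28,0,0.2],[0,0,0,-21,-28,0,0.2],[0,0,0,-21,-28,0,0.2]]]'; python3 w.py
```

```text
t: 0.93
tcp_pos: [323.5, 232.9, 198.1]
ee_rot: [-3.142, -0.0, 2.956]
ft_force: [1.6, 1.2, 0.3]
width: 0.6
gripper_force: 0.0
t 0.93 corner xy [-337.9  305. ] z 198.1 yaw err -0.0006 rp [-3.142 -0.   ] F corner [1.3 1.5] Fz 0.3 w 0.6
```

```bash
python3 -m crank '[[[0,0,0,-21,-29,0,0.2],[0,0,0,-21,-29,10,0.2],[0,0,0,-21,-29,20,0.2],[0,0,0,-21,-29,20,0.2],[0,0,0,-21,-29,20,0.2],[0,0,0,-21,-29,20,0.2],[0,0,0,-21,-29,20,0.2],[0,0,0,0,0,30,0.2],[0,0,0,0,0,25,0.2],[0,0,0,0,0,15,0.2]]]' >/dev/null; python3 w.py
```

```text
t 1.77 corner xy [-192.8  102.8] z 15.7 yaw err -0.0024 rp [ 3.141 -0.004] F corner [-0.5 -0.3] Fz 0.3 w 0.6
```

```bash
python3 -m crank '[[[0,0,0,0,0,10,0.2],[0,0,0,-7,0,0,0.2],[0,0,0,-7,0,0,0.2],[0,0,0,-7,0,0,0.2],[0,0,0,-7,0,0,0.2],[0,0,0,-7,0,0,0.2],[0,0,0,-7,0,0,0.2],[0,0,0,-7,0,0,0.2],[0,0,0,-7,0,0,0.2],[0,0,0,-7,0,0,0.2]]]' >/dev/null; python3 w.py; python3 - <<'E'
from m import *
f=np.load("fr.npz");t=snap("top");state(t,f["O"],f["R"]);save(t,"top1.png",(195,110,385,250),4)
E
```

```text
t 2.6 corner xy [-127.8  103.3] z 8.3 yaw err -0.0009 rp [3.142 0.   ] F corner [-0.2  1.2] Fz -0.5 w 0.6
block centre [99.8 17.8] size [22.4 95.5] ang 12.1 min [ 85.  -30.9] max [120.8  66.8]
red centre [-17.6 280.9] size [101.9  30.7] ang 0.9 min [-68.5 265.6] max [ 33.2 296.8]
```

View pics/top1.png

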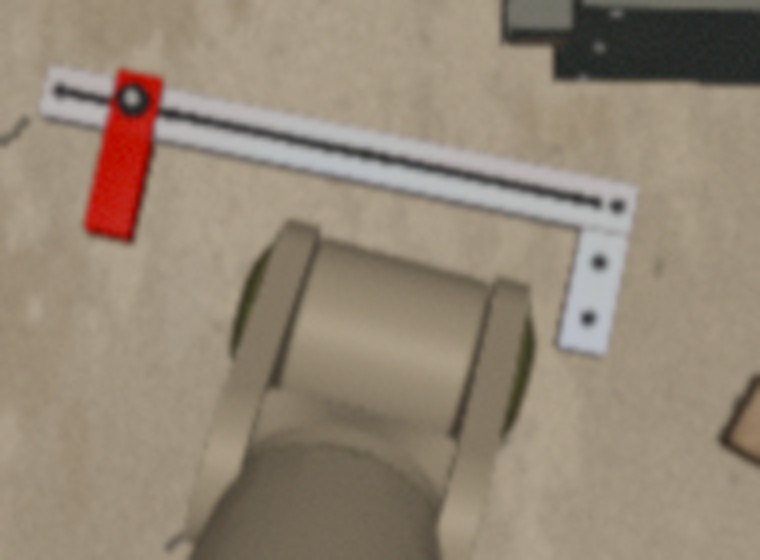

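The wrist hides the block in the top view (gripper at about (290,195) full-frame); the rails and stop are unmoved. I'll carry on and use the force as the guide.

```bash
python3 -m crank '[[[0,0,0,-5,0,0,0.2],[0,0,0,-5,0,0,0.2],[0,0,0,-5,0,0,0.2],[0,0,0,-5,0,0,0.2],[0,0,0,-5,0,0,0.2],[0,0,0,-4,0,0,0.2],[0,0,0,-3,0,0,0.2]]]' >/dev/null; python3 w.py; python3 - <<'E'
from h import *
s=snap("scene");save(s,"scene1.png",(220,130,400,270),4)
E
```

```text
t 3.23 corner xy [-96.  103.3] z 8.2 yaw err -0.0009 rp [-3.142  0.   ] F corner [-0.2  0.8] Fz 0.5 w 0.6
```

View pics/scene1.png

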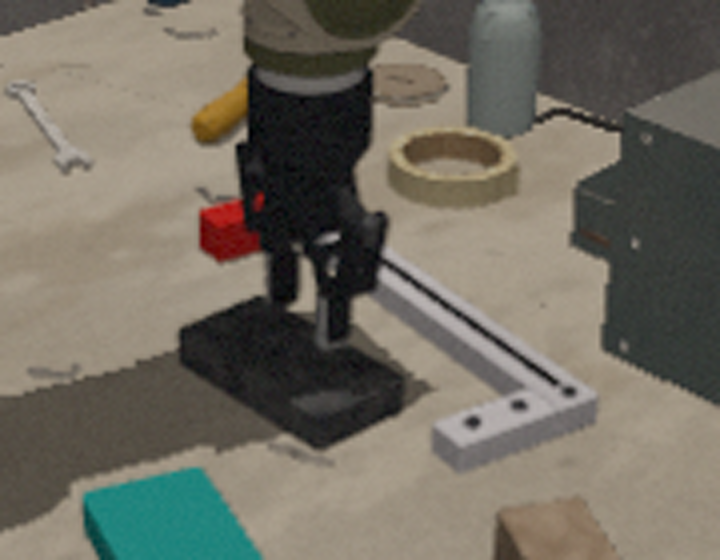

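The scene crop seems to show the fingers above the block, with the block unmoved (left corner still (265,214)). I'll check this with projection and depth.

```bash
python3 - <<'E'
from h import *
s=snap("scene");st=env.observe();p=st["tcp_pos"];print(p,st["ee_rot"],st["width"])
T=np.array(s["world_to_cam"]);K=s["intrinsics"];k1=s["k1"]
def proj(P):
    c=T[:3,:3]@P+T[:3,3];r=np.array([c[0],-c[1]])/-c[2];r=r*(1+k1*r@r);return (r*[K[0][0],K[1][1]]+[K[0][2],K[1][2]]).round(1),-c[2]
print("tcp",proj(p))
f=np.load("fr.npz");R=f["R"]
for dy in(-35,35):
    q=p+np.r_[R@[0,dy],0];print(dy,proj(q),proj(q+[0,0,30]))
for u,v in((291,204),(303,215),(293,195),(304,207),(280,215),(310,226)):
    d=s["depth"][v,u]
    x=(np.array([u,v])-[K[0][2],K[1][2]])/K[0][0];r=x.copy()
    for _ in range(20): r=x/(1+k1*r@r)
    c=np.r_[r[0],-r[1],-1]*d;print((u,v),d,(T[:3,:3].T@(c-T[:3,3])).round(0), )
w=snap("wrist");save(w,"wrist1.png")
E
```

```text
[524.01826789  -9.79544286   8.13923652] [-3.14158788e+00  1.14869866e-04  2.95596011e+00] 0.5997423723456005
tcp (array([295.9, 223. ]), np.float64(1213.5632877151456))
-35 (array([303.4, 229.3]), np.float64(1187.2737329492356)) (array([303.6, 219.1]), np.float64(1172.3812308395766))
35 (array([288.6, 217. ]), np.float64(1239.8528424810556)) (array([288.7, 207. ]), np.float64(1224.9603403713966))
(291, 204) 1207.2095 [527.  12.  54.]
(303, 215) 1156.452 [510. -49.  55.]
(293, 195) 1196.5806 [532.  10.  78.]
(304, 207) 1148.6981 [514. -48.  76.]
(280, 215) 1210.7325 [499.  22.  28.]
(310, 226) 1164.5809 [519. -65.  27.]
```

View pics/wrist1.png

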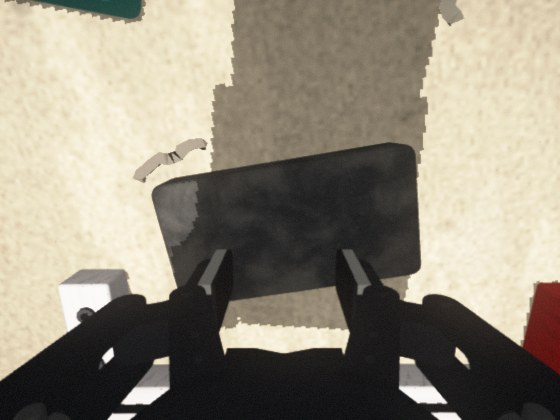

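```bash
python3 - <<'E'
from h import *
f=np.load("fr.npz")
def world(s,u,v):
    T=np.array(s["world_to_cam"]);d=float(s["depth"][v,u]);a=cast(s,[(u,v)],0)[0];c=-T[:3,:3].T@T[:3,3]
    w=a-c;zc=-(T[:3,:3]@w)[2];X=c+w*d/zc;return [*((X[:2]-f["O"])@f["R"]).round(0),X[2].round(0)]
s=snap("scene")
for u in(291,303):
    print(u,[(v,world(s,u,v)) for v in range(196,232,2)])
t=dict(np.load("pics/scene0.npz"));p=np.array([199.4,485.4,197.7])
T=np.array(t["world_to_cam"]);K=t["intrinsics"];c=T[:3,:3]@p+T[:3,3];r=np.array([c[0],-c[1]])/-c[2];r=r*(1+t["k1"]*r@r);print("start tcp px",r*K[0,0]+K[:2,2])
save(t,"crop2.png",(40,60,120,140),6)
E
```

```text
291 [(196, [np.float64(-96.0), np.float64(128.0), np.float64(75.0)]), (198, [np.float64(-97.0), np.float64(126.0), np.float64(70.0)]), (200, [np.float64(-95.0), np.float64(129.0), np.float64(63.0)]), (202, [np.float64(-95.0), np.float64(128.0), np.float64(57.0)]), (204, [np.float64(-96.0), np.float64(128.0), np.float64(52.0)]), (206, [np.float64(-96.0), np.float64(127.0), np.float64(47.0)]), (208, [np.float64(-83.0), np.float64(147.0), np.float64(27.0)]), (210, [np.float64(-90.0), np.float64(136.0), np.float64(28.0)]), (212, [np.float64(-94.0), np.float64(130.0), np.float64(27.0)]), (214, [np.float64(-101.0), np.float64(120.0), np.float64(28.0)]), (216, [np.float64(-106.0), np.float64(111.0), np.float64(28.0)]), (218, [np.float64(-110.0), np.float64(105.0), np.float64(27.0)]), (220, [np.float64(-114.0), np.float64(98.0), np.float64(25.0)]), (222, [np.float64(-120.0), np.float64(89.0), np.float64(27.0)]), (224, [np.float64(-126.0), np.float64(80.0), np.float64(27.0)]), (226, [np.float64(-130.0), np.float64(72.0), np.float64(27.0)]), (228, [np.float64(-136.0), np.float64(64.0), np.floa
[... 588 characters left out ...]
at64(69.0)]), (212, [np.float64(-101.0), np.float64(65.0), np.float64(62.0)]), (214, [np.float64(-102.0), np.float64(63.0), np.float64(57.0)]), (216, [np.float64(-97.0), np.float64(71.0), np.float64(46.0)]), (218, [np.float64(-85.0), np.float64(87.0), np.float64(28.0)]), (220, [np.float64(-88.0), np.float64(83.0), np.float64(25.0)]), (222, [np.float64(-96.0), np.float64(71.0), np.float64(28.0)]), (224, [np.float64(-101.0), np.float64(64.0), np.float64(28.0)]), (226, [np.float64(-103.0), np.float64(60.0), np.float64(25.0)]), (228, [np.float64(-109.0), np.float64(51.0), np.float64(26.0)]), (230, [np.float64(-115.0), np.float64(42.0), np.float64(27.0)])]
start tcp px [ 83.80352778 133.90033058]
```

View pics/crop2.png

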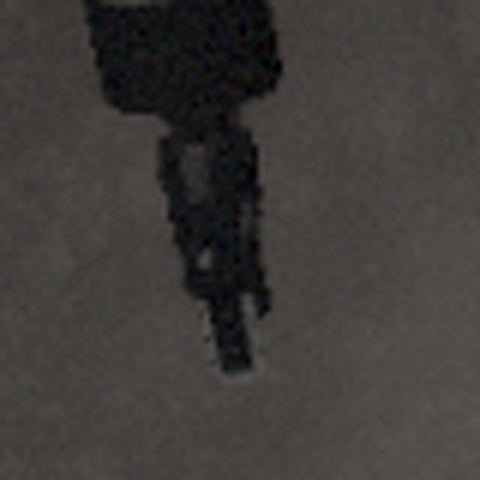

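The depth shows the fingertips at z ≈ 46 while the reported TCP is z ≈ 8. So at this opening the tips sit about 38 mm above the reported point, and the fingers passed over the block without touching it. I'll back off, go lower, and verify tip height by depth.

```bash
cat > tip.py <<'E'
from h import *
f=np.load("fr.npz");s=snap("scene");T=np.array(s["world_to_cam"]);c=-T[:3,:3].T@T[:3,3]
v,u=np.mgrid[100:330,150:420];uv=np.c_[u.ravel(),v.ravel()]
a=cast(s,uv,0);w=a-c;zc=-(w@T[:3,:3].T)[:,2];d=s["depth"][uv[:,1],uv[:,0]];X=c+w*(d/zc)[:,None]
L=np.c_[(X[:,:2]-f["O"])@f["R"],X[:,2]];p=env.observe()["tcp_pos"];q=(p[:2]-f["O"])@f["R"]
k=(d>0)&(abs(L[:,0]-q[0])<16)&(abs(L[:,1]-q[1])<60)&(L[:,2]<100)
for lo in range(-2,60,6):
    g=k&(L[:,2]>=lo)&(L[:,2]<lo+6)
    if g.sum(): print("z",lo,"n",g.sum(),"x",L[g,0].min().round(),L[g,0].max().round(),"y",L[g,1].min().round(),L[g,1].max().round())
E
python3 -m crank '[[[0,0,0,20,0,0,0.2],[0,0,0,30,0,0,0.2],[0,0,0,30,0,0,0.2],[0,0,0,18,0,0,0.2],[0,0,0,0,0,8,0.2],[0,0,0,0,0,8,0.2],[0,0,0,0,0,0,0.2]]]' >/dev/null; python3 w.py; python3 tip.py
```

```text
t 4.02 corner xy [-194.5  103.3] z -8.9 yaw err -0.0011 rp [ 3.142e+00 -1.000e-03] F corner [-0.2  0.6] Fz -0.1 w 0.6
z -2 n 311 x -210.0 -178.0 y 44.0 163.0
z 4 n 8 x -207.0 -187.0 y 82.0 162.0
z 22 n 2 x -189.0 -186.0 y 128.0 129.0
z 28 n 22 x -205.0 -182.0 y 68.0 131.0
z 34 n 37 x -207.0 -184.0 y 62.0 130.0
z 40 n 39 x -206.0 -183.0 y 60.0 130.0
z 46 n 37 x -206.0 -184.0 y 61.0 136.0
z 52 n 45 x -206.0 -183.0 y 59.0 132.0
z 58 n 31 x -206.0 -187.0 y 62.0 133.0
```

The tips are now at z ≈ 28 with the reported TCP at -9. I'll lower another 18 mm, to tips at about 9, watching the force.

```bash
python3 -m crank '[[[0,0,0,0,0,6,0.2],[0,0,0,0,0,6,0.2],[0,0,0,0,0,3,0.2],[0,0,0,0,0,3,0.2],[0,0,0,0,0,0,0.2]]]' >/dev/null; python3 w.py; python3 tip.py
```

```text
t 4.48 corner xy [-194.8  103.4] z -26.4 yaw err -0.0009 rp [ 3.142e+00 -1.000e-03] F corner [0.  0.2] Fz -0.4 w 0.6
z -2 n 242 x -210.0 -179.0 y 45.0 163.0
z 4 n 6 x -202.0 -192.0 y 74.0 128.0
z 10 n 20 x -205.0 -185.0 y 67.0 129.0
z 16 n 35 x -207.0 -185.0 y 62.0 132.0
z 22 n 39 x -206.0 -182.0 y 60.0 131.0
z 28 n 36 x -207.0 -185.0 y 59.0 132.0
z 34 n 39 x -206.0 -183.0 y 59.0 131.0
z 40 n 31 x -206.0 -189.0 y 60.0 136.0
z 46 n 24 x -206.0 -189.0 y 61.0 135.0
z 52 n 32 x -208.0 -188.0 y 46.0 154.0
z 58 n 57 x -209.0 -184.0 y 43.0 159.0
```

The tips are at about 9 mm and clear of the table. Now I push toward the rail.

```bash
python3 -m crank '[[[0,0,0,-7,0,0,0.2],[0,0,0,-7,0,0,0.2],[0,0,0,-7,0,0,0.2],[0,0,0,-7,0,0,0.2],[0,0,0,-7,0,0,0.2],[0,0,0,-7,0,0,0.2],[0,0,0,-7,0,0,0.2],[0,0,0,-7,0,0,0.2],[0,0,0,-7,0,0,0.2],[0,0,0,-7,0,0,0.2]]]' >/dev/null; python3 w.py
python3 -m crank '[[[0,0,0,-6,0,0,0.2],[0,0,0,-5,0,0,0.2],[0,0,0,-4,0,0,0.2],[0,0,0,-3,0,0,0.2],[0,0,0,-2,0,0,0.2],[0,0,0,0,0,0,0.2]]]' >/dev/null; python3 w.py
python3 - <<'E'
from h import *
s=snap("scene");save(s,"scene2.png",(220,130,400,270),4)
E
```

```text
t 5.37 corner xy [-123.9  103.3] z -25.9 yaw err -0.0009 rp [-3.142 -0.   ] F corner [-1.8 -0.3] Fz 0.1 w 0.6
t 5.87 corner xy [-104.1  103.3] z -25.8 yaw err -0.0009 rp [-3.142e+00  1.000e-03] F corner [-0.1 -0.8] Fz 0.0 w 0.6
```

View pics/scene2.png

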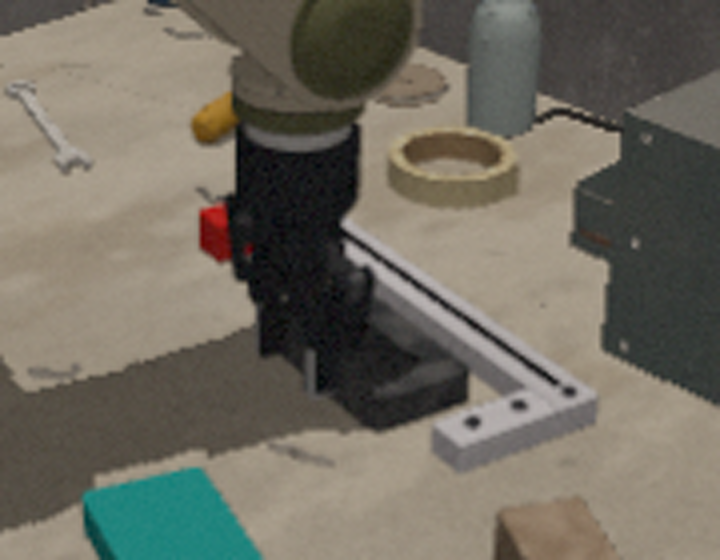

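The block is now square and being pushed; its right end sits near (335,225) full-frame and is close to the rail. I continue in small steps until the force rises.

```bash
python3 -m crank '[[[0,0,0,-4,0,0,0.2],[0,0,0,-4,0,0,0.2],[0,0,0,-4,0,0,0.2],[0,0,0,-2,0,0,0.2],[0,0,0,0,0,0,0.2]]]' >/dev/null; python3 w.py
python3 -m crank '[[[0,0,0,-1,0,0,0.2],[0,0,0,-1,0,0,0.2],[0,0,0,-1,0,0,0.2],[0,0,0,0,0,0,0.2]]]' >/dev/null; python3 w.py
```

```text
t 6.33 corner xy [-89.9 103.3] z -25.8 yaw err -0.0009 rp [-3.142e+00  1.000e-03] F corner [ 0.5 -0.6] Fz 0.1 w 0.6
t 6.67 corner xy [-87.4 103.3] z -25.8 yaw err -0.0009 rp [3.142 0.   ] F corner [-1.1 -0. ] Fz 0.0 w 0.6
```

```bash
python3 -m crank '[[[0,0,0,-1,0,0,0.2],[0,0,0,-1,0,0,0.2],[0,0,0,0,0,0,0.2]]]' >/dev/null; python3 w.py
python3 -m crank '[[[0,0,0,-1,0,0,0.2],[0,0,0,0,0,0,0.2]]]' >/dev/null; python3 w.py
python3 -m crank '[[[0,0,0,-1,0,0,0.2],[0,0,0,0,0,0,0.2]]]' >/dev/null; python3 w.py
```

```text
t 6.92 corner xy [-85.3 103.3] z -25.8 yaw err -0.001 rp [3.142 0.   ] F corner [-0.5 -0.1] Fz -0.6 w 0.6
t 7.08 corner xy [-84.5 103.3] z -25.8 yaw err -0.0008 rp [-3.142 -0.   ] F corner [-1.1  0.7] Fz 1.3 w 0.6
t 7.25 corner xy [-84.6 103.3] z -25.9 yaw err -0.0006 rp [-3.141e+00 -3.000e-03] F corner [-6.8 -1.2] Fz 5.8 w 0.6
```

Contact is reached at -84.5 (expected -85), so the block lies along the rail. I retreat, rise, shut the fingers and go to the outer side of the red stop.

```bash
python3 -m crank '[[[0,0,0,3,0,0,0.2],[0,0,0,20,0,0,0.2],[0,0,0,25,0,0,0.2],[0,0,0,0,0,-35,-0.2],[0,0,0,0,0,-35,-0.6],[0,0,0,-10,25,-20,-1],[0,0,0,-10,35,0,-1],[0,0,0,-10,38,0,-1],[0,0,0,-20,35,0,-1],[0,0,0,-20,35,0,-1]]]' >/dev/null; python3 w.py
python3 -m crank '[[[0,0,0,-15,35,0,-1],[0,0,0,-10,35,0,-1],[0,0,0,0,0,10,-1],[0,0,0,0,0,15,-1],[0,0,0,0,0,15,-1],[0,0,0,0,0,15,-1],[0,0,0,0,0,0,-1]]]' >/dev/null; python3 w.py; python3 tip.py
python3 - <<'E'
from m import *
f=np.load("fr.npz");t=snap("top");state(t,f["O"],f["R"])
E
```

```text
t 8.08 corner xy [-60.8 273.4] z 64.7 yaw err -0.0007 rp [3.141e+00 1.000e-03] F corner [ 1.4 -0.5] Fz 0.3 w -0.0
t 8.67 corner xy [-37.9 340.5] z 5.9 yaw err -0.0011 rp [-3.14  -0.005] F corner [-0.6 -1.2] Fz 0.4 w -0.0
z -2 n 92 x -53.0 -22.0 y 321.0 399.0
z 4 n 4 x -49.0 -22.0 y 324.0 387.0
z 28 n 15 x -51.0 -21.0 y 281.0 296.0
z 34 n 7 x -37.0 -28.0 y 281.0 334.0
z 40 n 8 x -50.0 -27.0 y 327.0 341.0
z 46 n 15 x -50.0 -30.0 y 322.0 343.0
z 52 n 17 x -49.0 -31.0 y 322.0 343.0
z 58 n 19 x -50.0 -28.0 y 322.0 344.0
block centre [-40.3 101.2] size [ 72.4 135.5] ang 0.1 min [-76.4  33.4] max [ -4.  168.9]
red centre [-18.1 280.8] size [101.8  30.6] ang 0.2 min [-69.  265.6] max [ 32.8 296.2]
```

The block is parallel to the rail at x ≈ -38 to -40. The shut tip is at about z 38, so I go down 26 and push the stop.

```bash
python3 -m crank '[[[0,0,0,0,0,10,-1],[0,0,0,0,0,10,-1],[0,0,0,0,0,6,-1],[0,0,0,0,-8,0,-1],[0,0,0,0,-8,0,-1],[0,0,0,0,-8,0,-1],[0,0,0,0,-8,0,-1],[0,0,0,0,-8,0,-1],[0,0,0,0,-8,0,-1],[0,0,0,0,0,0,-1]]]' >/dev/null; python3 w.py;  python3 - <<'E'
from m import *
f=np.load("fr.npz");t=snap("top");state(t,f["O"],f["R"])
E
```

```text
t 9.6 corner xy [-36.  291.6] z -16.4 yaw err -0.0022 rp [-3.141  0.   ] F corner [0.1 0. ] Fz -0.5 w 0.0
block centre [-40.3 101.1] size [ 72.4 135.5] ang 0.1 min [-76.5  33.3] max [ -4.  168.9]
red centre [ -8. 250.] size [0. 0.] ang 0.0 min [ -8. 250.] max [ -8. 250.]
```

```bash
python3 -m crank '[[[0,0,0,0,-8,0,-1],[0,0,0,0,-8,0,-1],[0,0,0,0,-8,0,-1],[0,0,0,0,-8,0,-1],[0,0,0,0,-8,0,-1],[0,0,0,0,-8,0,-1],[0,0,0,0,-8,0,-1],[0,0,0,0,-8,0,-1],[0,0,0,0,-4,0,-1],[0,0,0,0,0,0,-1]]]' >/dev/null; python3 w.py
python3 -m crank '[[[0,0,0,0,-5,0,-1],[0,0,0,0,-5,0,-1],[0,0,0,0,-5,0,-1],[0,0,0,0,-5,0,-1],[0,0,0,0,-4,0,-1],[0,0,0,0,0,0,-1]]]' >/dev/null; python3 w.py
```

```text
t 10.48 corner xy [-36.5 224. ] z -17.0 yaw err -0.0019 rp [-3.141e+00 -1.000e-03] F corner [-0.7 -0. ] Fz -0.7 w 0.0
t 10.98 corner xy [-36.6 200.3] z -17.0 yaw err -0.0015 rp [-3.141e+00 -1.000e-03] F corner [-0.  -0.1] Fz -0.1 w -0.0
```

```bash
python3 - <<'E'
from h import *
s=snap("scene");save(s,"scene3.png",(220,130,400,270),4)
E
```

```text
(no output)
```

View pics/scene3.png

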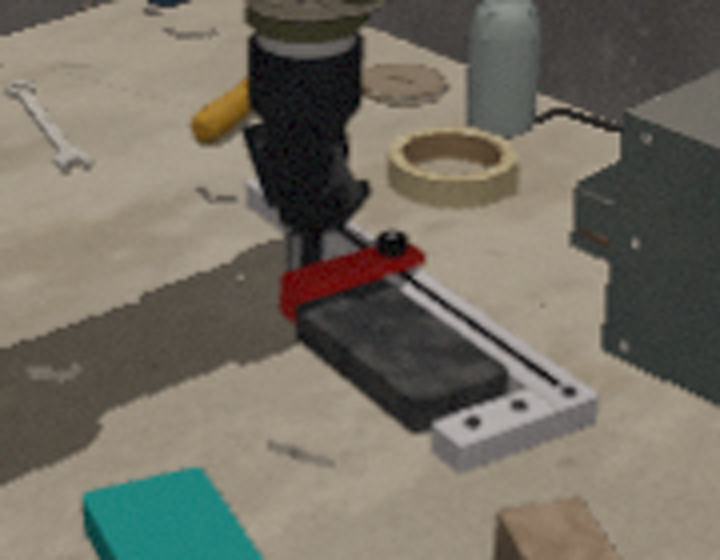

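The stop (at about (310,200) full-frame) is carrying the block along the rail, and a gap of roughly 10 mm to the short rail remains. I continue in small steps.

```bash
python3 -m crank '[[[0,0,0,0,-3,0,-1],[0,0,0,0,-3,0,-1],[0,0,0,0,-2,0,-1],[0,0,0,0,0,0,-1]]]' >/dev/null; python3 w.py
for i in 1; do :; done
python3 -m crank '[[[0,0,0,0,-1,0,-1],[0,0,0,0,-1,0,-1],[0,0,0,0,0,0,-1]]]' >/dev/null; python3 w.py
python3 -m crank '[[[0,0,0,0,-1,0,-1],[0,0,0,0,0,0,-1]]]' >/dev/null; python3 w.py
```

```text
t 11.37 corner xy [-36.5 192.9] z -16.8 yaw err -0.0011 rp [-3.141 -0.   ] F corner [-0.2  1. ] Fz -0.4 w -0.0
t 11.62 corner xy [-36.5 191.2] z -16.8 yaw err -0.0009 rp [ 3.142 -0.   ] F corner [-0.   1.6] Fz -0.7 w -0.0
t 11.78 corner xy [-36.5 190.2] z -16.8 yaw err -0.0009 rp [-3.142 -0.   ] F corner [0.1 2.4] Fz -0.8 w -0.0
```

```bash
python3 -m crank '[[[0,0,0,0,-1,0,-1],[0,0,0,0,0,0,-1]]]' >/dev/null; python3 w.py
python3 -m crank '[[[0,0,0,0,-1,0,-1],[0,0,0,0,0,0,-1]]]' >/dev/null; python3 w.py
python3 -m crank '[[[0,0,0,0,-1,0,-1],[0,0,0,0,0,0,-1]]]' >/dev/null; python3 w.py
```

```text
t 11.95 corner xy [-36.5 189.1] z -16.8 yaw err -0.0009 rp [-3.142 -0.   ] F corner [-1.2  2.8] Fz -0.6 w -0.0
t 12.12 corner xy [-36.5 188.1] z -16.8 yaw err -0.001 rp [-3.142 -0.   ] F corner [-0.6  2.8] Fz -1.2 w 0.0
t 12.28 corner xy [-36.4 187.1] z -16.8 yaw err -0.001 rp [-3.142 -0.   ] F corner [0.1 2.6] Fz -0.7 w 0.0
```

```bash
python3 -m crank '[[[0,0,0,0,-1,0,-1],[0,0,0,0,0,0,-1]]]' >/dev/null; python3 w.py
python3 -m crank '[[[0,0,0,0,-1,0,-1],[0,0,0,0,0,0,-1]]]' >/dev/null; python3 w.py
python3 -m crank '[[[0,0,0,0,-1,0,-1],[0,0,0,0,0,0,-1]]]' >/dev/null; python3 w.py
```

```text
t 12.45 corner xy [-36.4 186.1] z -16.8 yaw err -0.001 rp [-3.142 -0.   ] F corner [0.4 3.2] Fz -0.3 w 0.0
t 12.62 corner xy [-36.4 185.1] z -16.8 yaw err -0.0009 rp [-3.142 -0.   ] F corner [-0.5  3. ] Fz -1.7 w -0.0
t 12.78 corner xy [-36.4 184.1] z -16.8 yaw err -0.001 rp [-3.142 -0.   ] F corner [-0.7  2.5] Fz -0.9 w 0.01
```

```bash
python3 -m crank '[[[0,0,0,0,-1,0,-1],[0,0,0,0,0,0,-1]]]' >/dev/null; python3 w.py
python3 -m crank '[[[0,0,0,0,-1,0,-1],[0,0,0,0,0,0,-1]]]' >/dev/null; python3 w.py
python3 -m crank '[[[0,0,0,0,-1,0,-1],[0,0,0,0,0,0,-1]]]' >/dev/null; python3 w.py
python3 - <<'E'
from h import *
s=snap("scene");save(s,"scene4.png",(220,130,400,270),4)
E
```

```text
t 12.95 corner xy [-36.5 183.8] z -16.8 yaw err -0.0011 rp [3.141 0.   ] F corner [-0.7  6.5] Fz -1.0 w 0.0
t 13.12 corner xy [-36.4 183.7] z -16.8 yaw err -0.0011 rp [3.139e+00 1.000e-03] F corner [ 1.1 11.7] Fz -2.8 w -0.0
t 13.28 corner xy [-36.4 183.6] z -16.8 yaw err -0.0011 rp [3.138e+00 1.000e-03] F corner [ 0.3 15.5] Fz -3.3 w 0.0
```

View pics/scene4.png

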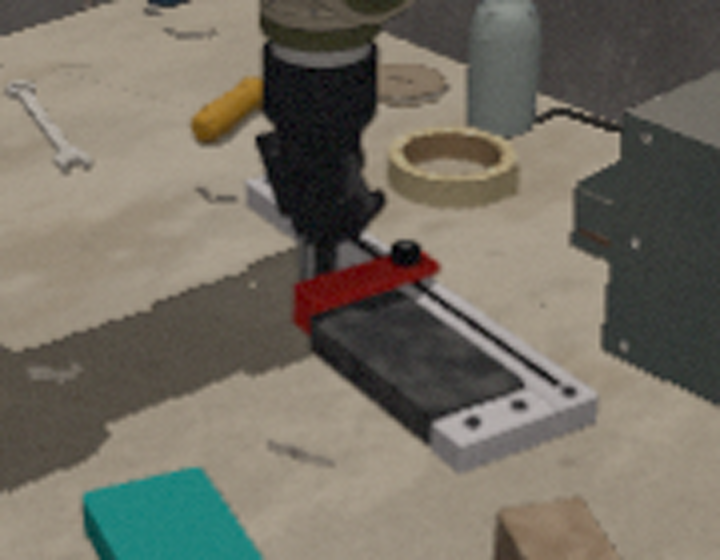

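The force rose hard at y = 183.6, so the block and stop are home against the short rail. Next I clear off, re-press the long side at the block's middle, and check.

```bash
python3 -m crank '[[[0,0,0,0,6,0,-1],[0,0,0,0,15,0,-1],[0,0,0,0,0,-35,-1],[0,0,0,0,0,-35,-1],[0,0,0,25,-30,0,-1],[0,0,0,25,-30,0,-1],[0,0,0,25,-30,0,-1],[0,0,0,10,-30,0,-1],[0,0,0,0,-17,0,-1],[0,0,0,0,0,20,-1]]]' >/dev/null; python3 w.py
python3 -m crank '[[[0,0,0,0,0,20,-1],[0,0,0,0,0,20,-1],[0,0,0,0,0,13,-1],[0,0,0,-8,0,0,-1],[0,0,0,-8,0,0,-1],[0,0,0,-5,0,0,-1],[0,0,0,-2,0,0,-1],[0,0,0,0,0,0,-1]]]' >/dev/null; python3 w.py
```

```text
t 14.17 corner xy [-119.5   61.8] z 36.2 yaw err -0.0038 rp [-3.139  0.007] F corner [ 0.5 -0.2] Fz 0.1 w -0.0
t 14.83 corner xy [-97.4  65.2] z -19.0 yaw err -0.0008 rp [-3.141e+00  2.000e-03] F corner [ 0.1 -0.1] Fz -0.3 w -0.0
```

```bash
python3 -m crank '[[[0,0,0,-4,0,0,-1],[0,0,0,-4,0,0,-1],[0,0,0,-2,0,0,-1],[0,0,0,0,0,0,-1]]]' >/dev/null; python3 w.py
python3 -m crank '[[[0,0,0,-1,0,0,-1],[0,0,0,-1,0,0,-1],[0,0,0,0,0,0,-1]]]' >/dev/null; python3 w.py
python3 -m crank '[[[0,0,0,-1,0,0,-1],[0,0,0,0,0,0,-1]]]' >/dev/null; python3 w.py
python3 -m crank '[[[0,0,0,-1,0,0,-1],[0,0,0,0,0,0,-1]]]' >/dev/null; python3 w.py
```

```text
t 15.17 corner xy [-88.   65.2] z -19.7 yaw err -0.0009 rp [-3.141e+00  1.000e-03] F corner [-0.7 -0.2] Fz 0.5 w 0.0
t 15.42 corner xy [-86.5  65.3] z -19.8 yaw err -0.0009 rp [-3.142  0.   ] F corner [-0.3  0.1] Fz -0.6 w 0.0
t 15.58 corner xy [-85.4  65.3] z -19.8 yaw err -0.0009 rp [-3.142  0.   ] F corner [-0.1 -0.8] Fz 0.3 w -0.0
t 15.75 corner xy [-84.4  65.3] z -19.8 yaw err -0.0009 rp [-3.142  0.   ] F corner [-0.5 -0. ] Fz 0.3 w 0.0
```

```bash
python3 -m crank '[[[0,0,0,-1,0,0,-1],[0,0,0,0,0,0,-1]]]' >/dev/null; python3 w.py
python3 -m crank '[[[0,0,0,-1,0,0,-1],[0,0,0,0,0,0,-1]]]' >/dev/null; python3 w.py
python3 -m crank '[[[0,0,0,-1,0,0,-1],[0,0,0,0,0,0,-1]]]' >/dev/null; python3 w.py
```

```text
t 15.92 corner xy [-84.3  65.3] z -19.9 yaw err -0.0007 rp [ 3.142e+00 -2.000e-03] F corner [-4.6 -0.6] Fz 2.9 w 0.0
t 16.08 corner xy [-84.4  65.4] z -20.0 yaw err -0.0005 rp [ 3.141 -0.005] F corner [-10.1  -1.2] Fz 7.7 w 0.0
t 16.25 corner xy [-84.4  65.4] z -20.0 yaw err -0.0003 rp [ 3.141 -0.007] F corner [-14.9  -1.4] Fz 11.4 w 0.0
```

It is hard against the long rail with 15 N at the same place. I retreat clear and check from above.

```bash
python3 -m crank '[[[0,0,0,5,0,0,-1],[0,0,0,25,0,0,-1],[0,0,0,30,0,-20,-1],[0,0,0,30,0,-35,-1],[0,0,0,30,0,-35,-1],[0,0,0,30,10,-35,-1],[0,0,0,30,25,-35,-1],[0,0,0,20,30,0,-1],[0,0,0,10,30,0,-1],[0,0,0,0,0,0,-1]]]' >/dev/null; python3 w.py
python3 - <<'E'
from m import *
f=np.load("fr.npz");t=snap("top");O,a,R=frame(t);state(t,O,R);save(t,"top2.png",(130,100,450,270),2.4)
t0=np.load("pics/top0.npz")
for n,b in(("jar",(395,130,440,175)),("coupler",(140,230,180,255)),("tan",(370,200,420,240))):
    d=np.abs(t["pixels"][b[1]:b[3],b[0]:b[2]].astype(int)-t0["pixels"][b[1]:b[3],b[0]:b[2]]);print(n,d.mean().round(2))
E
```

```text
t 17.08 corner xy [-277.7  157.4] z 122.8 yaw err 0.003 rp [3.14e+00 2.00e-03] F corner [ 1.2 -0.1] Fz -0.5 w -0.0
corner [ 600.  -129.1] yaw -0.1828 bar widths 31.0 29.0
block centre [-40.4  71.5] size [ 72.5 136.4] ang 0.0 min [-76.6   3.2] max [ -4.1 139.7]
red centre [-17.4 155.1] size [101.1  30.3] ang 0.8 min [-68. 140.] max [ 33.1 170.6]
jar 1.96
coupler 1.96
tan 1.89
```

View pics/top2.png

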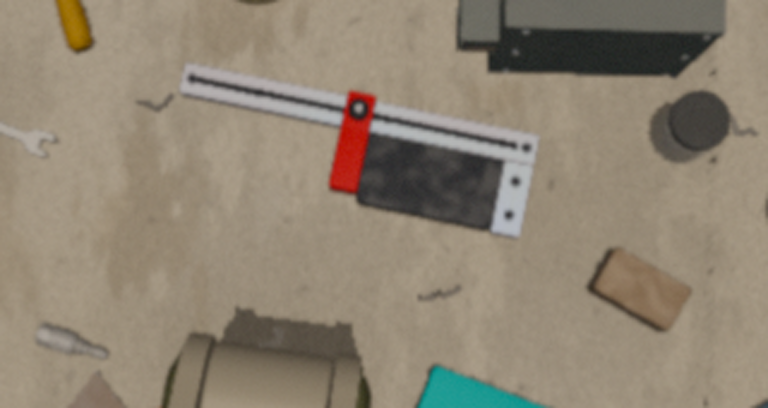

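The picture shows the block (crop (430,180)) snug between both rails and the red stop, and the jar, coupler and tan block unmoved. I hand it in.

```bash
python3 -c "
from workcell import job
print(job.sign_off())"
```

```text
the job is handed in; nothing more can be done
None
```

I handed the job in at about 17 s with the black block pressed against both rails and the red stop up against its other end; the last top view shows it in line with the long rail, with the jar, coupler and tan block unmoved and the arm clear, but sign-off returned no verdict.

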